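# Release and trap the air sampler's filter cartridge

## Robot

A 7-joint arm with a two-finger parallel gripper is mounted at the origin on the work surface. World frame = base frame: x ahead of the robot, y to its left, z up, the work surface at z = 0. Lengths are in m, angles in rad, forces in N, time in s.
With the tool pointing down it reaches from about 0.35 to 0.9 m from the base axis. Payload 7.2 kg.
Tool frame: the origin (TCP) lies on the centre line of the jaws, within the pads' length; the fingertips stand 17 mm ahead of it and the grasp point (between the pads) lies 2 mm behind it; z points along the fingers, x is the direction in which the jaws open and shut, and the axes are right-handed (so a half turn about z gives the same grasp; the last joint's range is limited). The gripper opens to 88 mm and grips with 3 to 60 N. Pads are 20 mm wide; open, the fingers measure 115 mm over their backs; the gripper's body (75 mm by 178 mm) begins 61 mm behind the grasp point.
Start: joints at [1.258, 0.411, -0.013, 1.596, 0.006, 1.134, -0.082], TCP at [0.151, -0.606, 0.24] pointing down, gripper open.
Joint ranges: [-2.95, 2.95], [-0.29, 1.99], [-1.47, 1.44], [0.14, 2.54], [-1.03, 4.17], [0.13, 1.85], [-2.86, 2.86]. Speed limits (rad/s): [2.39, 2.39, 3.01, 3.01, 3.14, 3.14, 3.14].

## Interface

Orientations are given as [roll, pitch, yaw] about the fixed x, y, z axes, in that order (R = Rz(yaw) Ry(pitch) Rx(roll)).
In Python, from plant import env, imaging, order gives the robot as it stands.
- The arm moves only by the tool carry_out, never from a script. Its argument "deltas" is a list of rows, each an object of numbers: "grip": the finger opening in cm, from 0 to 8.78; "x", "y", "z": the shift along the world's x, y, z in cm; "rx", "ry", "rz": the turn, a rotation vector about the world's x, y, z in rad. In form: [{"grip": .., "x": .., "y": .., "z": .., "rx": .., "ry": .., "rz": ..}, ...]. A call has 1 to 5 rows; each row shifts and turns the commanded pose from where the row before left it; what a row does not reach is not made up. A row lasts 1/8 s, in which the tool goes at most 62.5 mm and 10.7 degrees, less where a joint would pass 70% of its speed; a pose out of reach is approached as far as the arm can. A call with a gripper value outside its range is refused whole. The fingers move at their own pace and stop on an object; "squeeze" is the grip in N (left out, the last holds). Time passes only in rows, so rows that do not move let the fingers close. It gives the time, the measured TCP pose, the force and the opening at its end, in the units of the state.
- env.observe(): the state, without advancing time (a new reading comes with each control period).
- imaging.camera(name): name is "side" or "top"; returns a dict with "pixels" (400x640x3 uint8, blue, green, red), "camera_matrix" (3x3 intrinsics, pixels), "xyz" and "attitude" of the camera in the world. Camera axes: x right, y up, looking along -z (the intrinsics and any distortion apply to the point x, -y, -z); pixel columns grow to the right and rows downward; lengths in m; the calibration is good to about 2 mm. A picture is of the moment at which its call begins. There is no depth.
- order.close_job(): hands the job in, once; it reports no verdict.
The state is a dict: "time_s": time; "joint_positions": joint angles; "joint_velocities": joint speeds; "effort": joint torques, N m; "tcp_pos": TCP position; "orientation": TCP orientation; "ft_force": force on the tool from outside, world axes, zero at the start; "ft_torque": the same for the moment, N m; "grip_width": finger opening in m.
Only numpy, scipy, OpenCV 4.12 (cv2) and the standard library are available. Lean on these libraries where they do the work, as an engineer would, in place of code of your own. Each camera call takes 0.05 s, during which the arm holds its last target.

## Task

The grow tent's air sampler is due for a new filter. Press its square release key fully down with one fingertip, with the other finger already standing in the sloping chute beside it, so that the cartridge which springs out of its bay is trapped against that finger before it slides away down the chute. Do not pick the cartridge up, leave the things around the sampler alone, and finish while holding: key still down, cartridge at rest in the chute against the finger.

Things in the scene. Friction and masses are not known exactly. Their poses are not given: they have to be found in the camera images.
- sampler: fixed grey air sampler, dark base plate 262x150 mm. Origin on the bench under the chute, z up. Its open aluminium chute runs along x, centred on y = 0, falls 12 deg towards -x; slick, 44 mm wide inside, walls 4 mm thick, 13 mm above its floor. Bay at the upper end, x +43 to +105 mm, 90 mm high over the bench. Key housing on the +y side, 43 mm high; block behind it (x > 56 mm) 53 mm high
- key_top (a point): centre of the top face of the release key, a black square cap 32 x 32 mm beside the chute, at x = 0, y = +52 mm in the sampler's frame, 53 mm above the bench when up. It moves straight down
- key (a joint): key travel, m: 0 up, 0.009 fully down (its top then 1 mm above its housing, 44 mm above the bench). Spring 1.6 N at first, 5.2 N fully down; springs up when let go. The key carries a steel catch across the chute at x = +39 mm, standing 7 mm above the chute floor before the cartridge, below the floor once the key is over 7 mm down
- chute_spot (a point): point on the chute floor, mid-width, straight beside the key (x = y = 0 in the sampler's frame), 52 mm from the key's centre, 35 mm above the bench. A fingertip here, level with the one on the key, is 18 mm above the floor with the key up, 9 mm with it down: low enough to stop the cartridge
- chute_end (a point): middle of the open lower end of the chute's floor, 83 mm downhill of the chute spot (sampler's x = -83 mm), 17 mm above the bench; a cartridge that nothing stops slides off here
- cartridge: loose white plastic block 50 long (along the chute) x 40 x 24 mm, 0.15 kg, dark slots on top. Origin at its centre, axes as the sampler's. Starts in the bay, centre at x = +64 mm, 61 mm above the bench, front face 40 mm uphill of the chute spot; a spring ejector behind it (1.5 N, 15 mm stroke) pushes it out once the catch is down, then it slides on by itself
- jar: amber glass jar with white lid, 54 mm across, 85 mm high, bystander; origin at the centre of its underside
- cup: black plastic plant cup, 64 mm across, 60 mm high, bystander; origin at the centre of its underside
- driver: screwdriver with grey handle lying on the bench, bystander; origin at its underside
- timer: white plug-in timer 55 x 55 x 42 mm with a grey dial, bystander; origin at the centre of its underside
Mind the look-alikes: they are no part of the job. Leave any brown or yellow look-alike of the cartridge alone.

How it is judged:
By the outcome, as a careful person would: the job done as asked, in the order asked, and still so for the second after the job is handed in, while the arm keeps its last pose, push and grip.
It also fails if it takes over 32 s, if anything falls off the work surface, if the arm or the gripper's body presses on something with over 40 N, if the wrist force passes 120 N, or if a joint passes its speed limit or range.

## Working session

There is one attempt and no reset: what is moved stays moved. The work goes in short steps, Python scripts to look and compute and a tool call to move; the robot and the scene stay as the last step left them, time stands still between calls to the robot, and variables do not carry over. Pictures are saved under pics/ and viewed, and the job is handed in when it is done.

Besides the shell and the picture viewer there is one more tool, called after "Call:" as name(argument=value, ...) on one line, values as JSON. carry_out: Moves the arm, as the interface text tells. Its arguments: {"type":"object","properties":{"deltas":{"type":"array","items":{"type":"object","properties":{"grip":{"type":"number"},"x":{"type":"number"},"y":{"type":"number"},"z":{"type":"number"},"rx":{"type":"number"},"ry":{"type":"number"},"rz":{"type":"number"}}}},"squeeze":{"type":"number"}},"required":["deltas"]}

```bash
mkdir -p pics; ls; python3 - <<'E'
from plant import env, imaging, order
import cv2,pickle
d={}
for n in("side","top"):
    c=imaging.camera(n); d[n]=c
    cv2.imwrite(f"pics/{n}0.png",c["pixels"]); print(n,c["camera_matrix"],c["xyz"],c["attitude"],c.keys())
pickle.dump(d,open("cams0.pkl","wb"))
s=env.observe(); print(s)
E
```

```text
pics
side [[493.16395824   0.         322.29609439]
 [  0.         493.16395824 207.11385192]
 [  0.           0.           1.        ]] [ 0.27514262 -0.78881133  0.59099281] [ 1.06708823  0.01398131 -0.33934462] dict_keys(['pixels', 'camera_matrix', 'xyz', 'attitude'])
top [[367.05973343   0.         315.38239271]
 [  0.         367.05973343 200.73744142]
 [  0.           0.           1.        ]] [0.4075485  0.07171756 0.92554639] [ 0.1726245   0.00620888 -1.56639047] dict_keys(['pixels', 'camera_matrix', 'xyz', 'attitude'])
{'time_s': 0.1, 'joint_positions': array([ 1.25778354,  0.41180983, -0.01271093,  1.596919  ,  0.00561649,
        1.1342955 , -0.08219353]), 'joint_velocities': array([-0.00182157, -0.00106947, -0.00010597, -0.00386066, -0.0007549 ,
       -0.0017052 , -0.00200703]), 'effort': array([ 2.91153112e-03, -5.89084911e+01,  6.43786099e-01, -2.91707414e+01,
       -5.38437255e-02,  1.45596880e-02,  5.43550459e-05]), 'tcp_pos': array([ 0.15134502, -0.60597644,  0.23891637]), 'orientation': array([ 3.14147916e+00,  1.39136908e-03, -1.32594717e+00]), 'ft_force': array([0.37316761, 0.24028745, 0.35663502]), 'ft_torque': array([ 0.00631014,  0.03351178, -0.02991247]), 'grip_width': 0.08763121671268351}
```

View pics/side0.png

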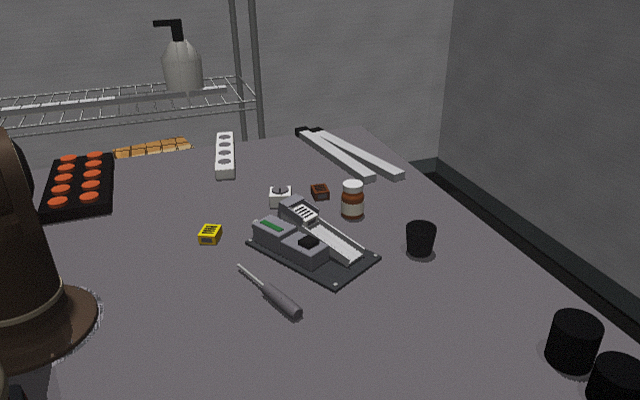

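View pics/top0.png

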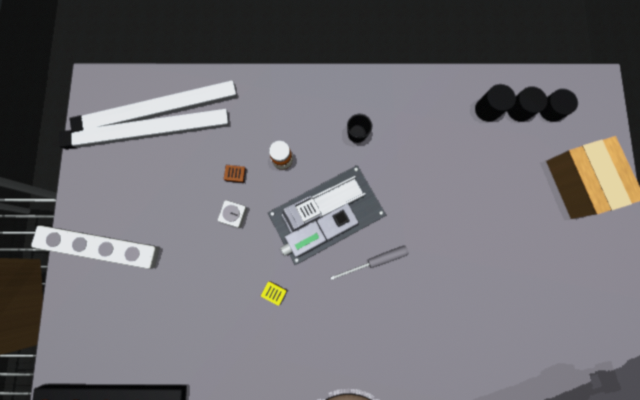

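```bash
python3 - <<'E'
import cv2,pickle
d=pickle.load(open("cams0.pkl","rb"))
t=d["top"]["pixels"][155:275,255:400]; cv2.imwrite("pics/topz.png",cv2.resize(t,None,fx=5,fy=5,interpolation=cv2.INTER_CUBIC))
t=d["side"]["pixels"][180:300,235:395]; cv2.imwrite("pics/sidez.png",cv2.resize(t,None,fx=5,fy=5,interpolation=cv2.INTER_CUBIC))
E
```

```text
(no output)
```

View pics/topz.png

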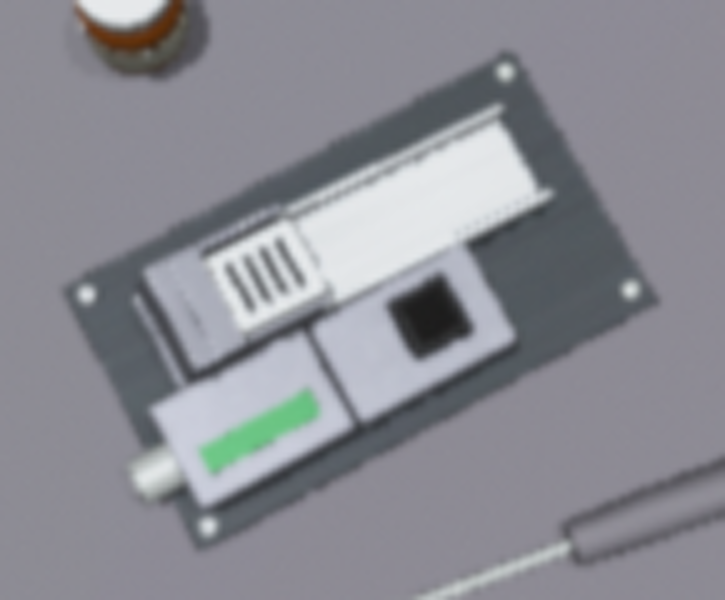

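View pics/sidez.png

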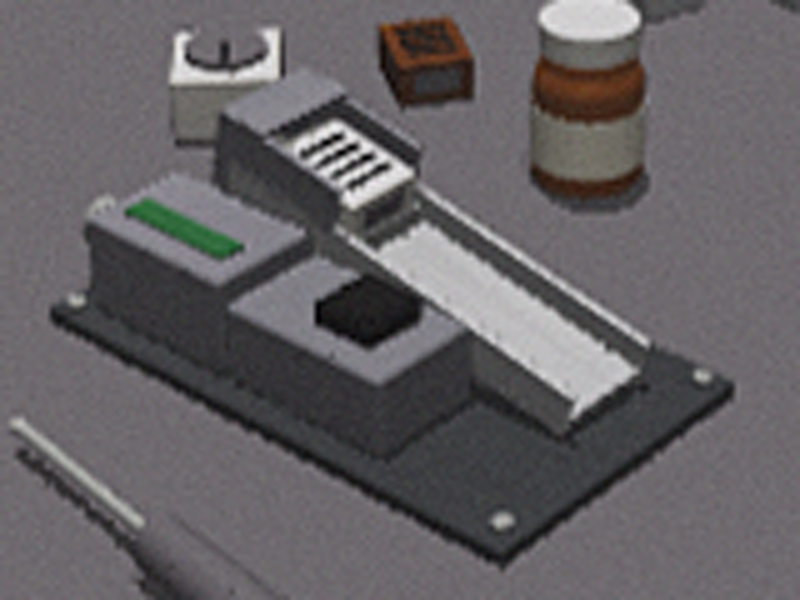

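```bash
cat > h.py <<'E'
import numpy as np,cv2,pickle
from scipy.spatial.transform import Rotation as R
def ray(c,u,v):
    K=c["camera_matrix"]; d=np.array([(u-K[0,2])/K[0,0],-(v-K[1,2])/K[1,1],-1.])
    return np.array(c["xyz"]),R.from_euler("xyz",c["attitude"]).as_matrix()@d
def plane(c,u,v,z):
    o,d=ray(c,u,v); return o+d*(z-o[2])/d[2]
def proj(c,p):
    q=R.from_euler("xyz",c["attitude"]).as_matrix().T@(np.array(p)-c["xyz"]); K=c["camera_matrix"]
    return K[0,0]*q[0]/-q[2]+K[0,2], K[1,1]*-q[1]/-q[2]+K[1,2]
def tri(c1,p1,c2,p2):
    o1,d1=ray(c1,*p1);o2,d2=ray(c2,*p2)
    s=np.linalg.lstsq(np.c_[d1,-d2],o2-o1,rcond=None)[0]
    a,b=o1+s[0]*d1,o2+s[1]*d2
    return (a+b)/2,np.linalg.norm(a-b)
E
python3 - <<'E'
from h import *
d=pickle.load(open("cams0.pkl","rb"));T=d["top"];S=d["side"]
def blob(c,x0,y0,x1,y1,f):
    g=cv2.resize(c["pixels"][y0:y1,x0:x1],None,fx=8,fy=8,interpolation=cv2.INTER_CUBIC)
    m=f(g).astype(np.uint8)
    n,l,st,ce=cv2.connectedComponentsWithStats(m)
    out=[]
    for i in range(1,n):
        if st[i,4]>200:
            cnt=max(cv2.findContours((l==i).astype(np.uint8),0,1)[0],key=cv2.contourArea)
            r=cv2.minAreaRect(cnt)
            f2=lambda p:(np.array(p)+.5)/8-.5+[x0,y0]
            out.append((st[i,4]/64,f2(ce[i]),f2(r[0]),np.array(r[1])/8,f2(cv2.boxPoints(r))))
    return out
print("key top")
for b in blob(T,328,203,354,232,lambda g:g.max(2)<75):
    print(b); print(plane(T,*b[2],.053),[plane(T,*p,.053)[:2].round(4) for p in b[4]])
# screws from zoomed
Tz=lambda u,v:((u+.5)/5-.5+255,(v+.5)/5-.5+155)
Sz=lambda u,v:((u+.5)/5-.5+235,(v+.5)/5-.5+180)
sc=[(87,294),(506,72),(630,290),(207,526)]
P=np.array([plane(T,*Tz(*s),.006) for s in sc]);print(P)
print("centre",P.mean(0)); 
for a,b in((1,0),(2,3)): v=P[b]-P[a];print(np.degrees(np.arctan2(v[1],v[0])),np.linalg.norm(v))
for a,b in((1,2),(0,3)): v=P[b]-P[a];print(np.degrees(np.arctan2(v[1],v[0]))-90,np.linalg.norm(v))
for a,b in[((630,290),(503,520)),((506,72),(704,376)),((87,294),(77,300)if 0 else (100,205))]: print(tri(T,Tz(*a),S,Sz(*b)))
# key in side: top face corners approx from zoom
cs=[(317,305),(365,275),(420,300),(370,322)]
print([plane(S,*Sz(*p),.053).round(4) for p in cs]); print(np.mean([plane(S,*Sz(*p),.053) for p in cs],0))
E
```

```text
key top
(np.float64(3.375), array([350.83043981, 203.07581019]), array([350.875, 203.25 ]), array([1.375, 3.125]), array([[349.3125, 202.5625],
       [352.4375, 202.5625],
       [352.4375, 203.9375],
       [349.3125, 203.9375]]))
[ 0.55380406 -0.0077136   0.053     ] [array([ 0.5555, -0.004 ]), array([ 0.5555, -0.0115]), array([ 0.5521, -0.0115]), array([ 0.5521, -0.0039])]
(np.float64(139.421875), array([340.50349518, 218.07493976]), array([340.45000267, 217.96250057]), array([12.24247169, 12.18657017]), array([[332.26250267, 215.21249962],
       [343.1625042 , 209.76250124],
       [348.63750267, 220.71250153],
       [337.73750114, 226.16250038]]))
[0.51803143 0.01764779 0.053     ] [array([0.5246, 0.0372]), array([0.5379, 0.011 ]), array([ 0.5115, -0.0019]), array([0.4983, 0.0243])]
(np.float64(10.65625), array([348.89204545, 229.14259531]), array([348.99615479, 229.18076897]), array([ 1.37988639, 10.6824913 ]), array([[344.01634598, 231.23172951],
       [353.2913475 , 225.93173027],
       [353.97596359, 227.12980843],
       [344.70096207, 232.42980766]]))
[ 0.49122736 -0.
[... 201 characters left out ...]
  ]
 [ 0.53798835 -0.08673946  0.006     ]
 [ 0.41934881  0.12544049  0.006     ]]
centre [0.53590964 0.05016303 0.006     ]
118.58611246227429 0.24316102841493972
119.2115561150113 0.24309601695701893
-241.72740687563046 0.1286880495354906
-241.68639454072814 0.131341204290057
(array([ 0.53887033, -0.08629012,  0.01092802]), np.float64(0.003211040896613596))
(array([ 0.65116477, -0.02558073,  0.01100425]), np.float64(0.002331898615157846))
(array([0.48980939, 0.18952073, 0.02067253]), np.float64(0.08589230438617763))
[array([0.5007, 0.0199, 0.053 ]), array([0.5259, 0.0347, 0.053 ]), array([0.5408, 0.0088, 0.053 ]), array([5.169e-01, 5.000e-04, 5.300e-02])]
[0.52106256 0.01598839 0.053     ]
```

```bash
cat >> h.py <<'E'
def overlay(c,key,yaw,name,box,extra=[]):
    x0,y0,x1,y1=box
    g=cv2.resize(c["pixels"][y0:y1,x0:x1],None,fx=5,fy=5,interpolation=cv2.INTER_CUBIC)
    ex=np.array([np.cos(yaw),np.sin(yaw),0]);ey=np.array([-np.sin(yaw),np.cos(yaw),0])
    o=np.array([key[0],key[1],0])-.052*ey
    W=lambda x,y,z:o+x*ex/1e3+y*ey/1e3+np.array([0,0,z/1e3])
    def poly(P,col):
        q=np.array([[((p-s)+.5)*5-.5 for p,s in zip(proj(c,W(*a)),(x0,y0))] for a in P])
        cv2.polylines(g,[q.round().astype(int)],True,col,1)
    poly([(s*16,52+t*16,53) for s,t in((1,1),(1,-1),(-1,-1),(-1,1))],(0,0,255))
    f=lambda x:35+x*np.tan(np.radians(12))
    poly([(-83,-22,f(-83)),(-83,22,f(-83)),(39,22,f(39)),(39,-22,f(39))],(255,0,0))
    poly([(0,-3,35),(0,3,35)],(0,200,0)); poly([(-3,0,35),(3,0,35)],(0,200,0))
    a=np.radians(12)
    cx=lambda u,w:(64+u*np.cos(a)-w*np.sin(a),61+u*np.sin(a)+w*np.cos(a))
    poly([(cx(u,12)[0],v,cx(u,12)[1]) for u,v in((-25,-20),(-25,20),(25,20),(25,-20))],(255,0,255))
    cv2.imwrite(name,g); return W
E
python3 - <<'E'
from h import *
d=pickle.load(open("cams0.pkl","rb"))
k=(.519,.017);y=np.radians(118.5)
W=overlay(d["top"],k,y,"pics/ovt.png",(255,155,400,275)); overlay(d["side"],k,y,"pics/ovs.png",(235,180,395,300))
print(W(0,26,0),W(0,0,0))
E
```

```text
[0.54184924 0.02940613 0.        ] [0.56469849 0.04181226 0.        ]
```

View pics/ovt.png

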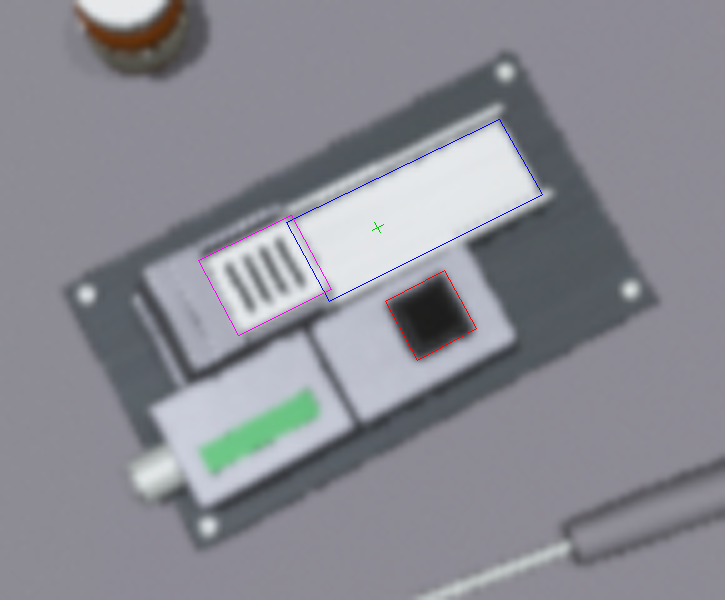

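View pics/ovs.png

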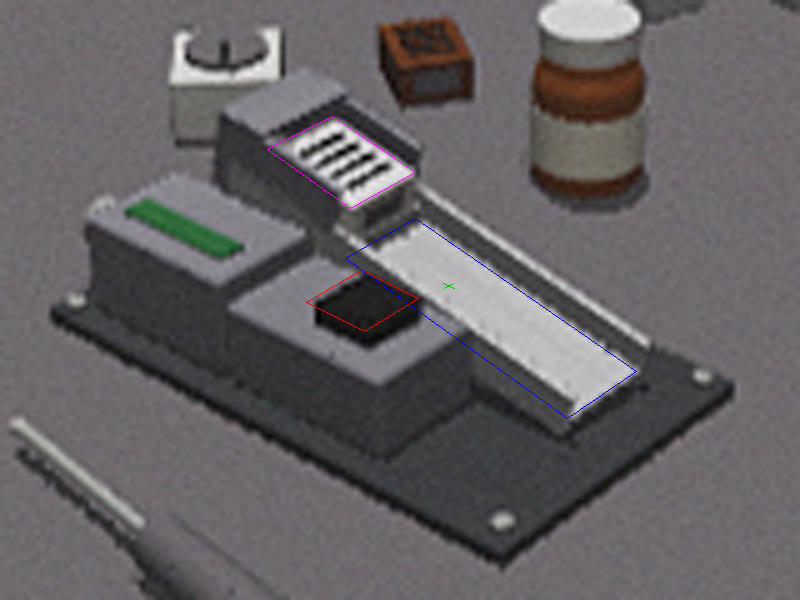

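Call:
carry_out(deltas=[{"grip": 8.7,"x": 2.5,"y": 4.1,"z": 0.5,"rz": 0.12},{"x": 2.5,"y": 4.1,"z": 0.5,"rz": 0.12},{"x": 2.5,"y": 4.1,"rz": 0.12},{"x": 2.5,"y": 4.1,"rz": 0.12},{"x": 2.5,"y": 4.1,"rz": 0.12}])

```text
$.deltas[0]: bad value
```

The overlay fits the key, chute and cartridge in both views to about 2 mm: top key square at pixel ~(340,218), chute spot ~(330,200). The move was refused, so I'll send full rows.

Call:
carry_out(deltas=[{"grip": 8.7,"x": 2.5,"y": 4.1,"z": 0.5,"rx": 0,"ry": 0,"rz": 0.12},{"grip": 8.7,"x": 2.5,"y": 4.1,"z": 0.5,"rx": 0,"ry": 0,"rz": 0.12},{"grip": 8.7,"x": 2.5,"y": 4.1,"z": 0,"rx": 0,"ry": 0,"rz": 0.12},{"grip": 8.7,"x": 2.5,"y": 4.1,"z": 0,"rx": 0,"ry": 0,"rz": 0.12},{"grip": 8.7,"x": 2.5,"y": 4.1,"z": 0,"rx": 0,"ry": 0,"rz": 0.12}])

```text
time_s: 0.72
tcp_pos: [0.277, -0.3998, 0.2495]
orientation: [3.142, 0.0, -0.722]
ft_force: [0.3, -0.0, 1.1]
grip_width: 0.0871
```

Call:
carry_out(deltas=[{"grip": 6,"x": 2.6,"y": 4.3,"z": 0,"rx": 0,"ry": 0,"rz": 0.12},{"grip": 5,"x": 2.6,"y": 4.3,"z": 0,"rx": 0,"ry": 0,"rz": 0.12},{"grip": 3.9,"x": 2.6,"y": 4.3,"z": 0,"rx": 0,"ry": 0,"rz": 0.12},{"grip": 3.9,"x": 2.6,"y": 4.3,"z": 0,"rx": 0,"ry": 0,"rz": 0.12},{"grip": 3.9,"x": 2.6,"y": 4.3,"z": 0,"rx": 0,"ry": 0,"rz": 0.12}])

```text
time_s: 1.35
tcp_pos: [0.4069, -0.1849, 0.2496]
orientation: [3.141, 0.0, -0.122]
ft_force: [0.4, -1.2, 0.5]
grip_width: 0.0413
```

Call:
carry_out(deltas=[{"grip": 3.9,"x": 2.6,"y": 4.3,"z": -1,"rx": 0,"ry": 0,"rz": 0.12},{"grip": 3.9,"x": 2.6,"y": 4.3,"z": -1,"rx": 0,"ry": 0,"rz": 0.12},{"grip": 3.9,"x": 2.6,"y": 4.3,"z": -1,"rx": 0,"ry": 0,"rz": 0.12},{"grip": 3.9,"x": 2.6,"y": 4.2,"z": -1,"rx": 0,"ry": 0,"rz": 0.12},{"grip": 3.9,"x": 2.6,"y": 4.2,"z": -1,"rx": 0,"ry": 0,"rz": 0.12}])

```text
time_s: 1.98
tcp_pos: [0.537, 0.0278, 0.1991]
orientation: [3.142, 0.0, 0.477]
ft_force: [1.2, -0.4, -0.2]
grip_width: 0.0392
```

Call:
carry_out(deltas=[{"grip": 3.9,"x": 0.5,"y": 0.15,"z": -2,"rx": 0,"ry": 0,"rz": 0.02},{"grip": 3.9,"x": 0,"y": 0,"z": -3,"rx": 0,"ry": 0,"rz": 0},{"grip": 3.9,"x": 0,"y": 0,"z": -3,"rx": 0,"ry": 0,"rz": 0},{"grip": 3.9,"x": 0,"y": 0,"z": -2,"rx": 0,"ry": 0,"rz": 0},{"grip": 3.9,"x": 0,"y": 0,"z": 0,"rx": 0,"ry": 0,"rz": 0}])

```text
time_s: 2.6
tcp_pos: [0.5398, 0.0269, 0.0978]
orientation: [-3.14, 0.004, 0.493]
ft_force: [0.2, 0.5, -0.2]
grip_width: 0.0394
```

```bash
python3 - <<'E'
from h import *
from plant import env, imaging
c=imaging.camera("side");pickle.dump(c,open("s1.pkl","wb"))
s=env.observe();print(s["tcp_pos"],s["orientation"],s["grip_width"],s["ft_force"])
overlay(c,(.519,.017),np.radians(118.5),"pics/s1.png",(235,150,395,270))
c=imaging.camera("top");cv2.imwrite("pics/t1.png",cv2.resize(c["pixels"][155:275,255:400],None,fx=5,fy=5))
E
```

```text
[0.54071301 0.0273155  0.09904006] [-3.14089552e+00  1.85653322e-03  4.92961470e-01] 0.03884639556971411 [-0.48100783  0.42496013  0.25025907]
```

View pics/s1.png

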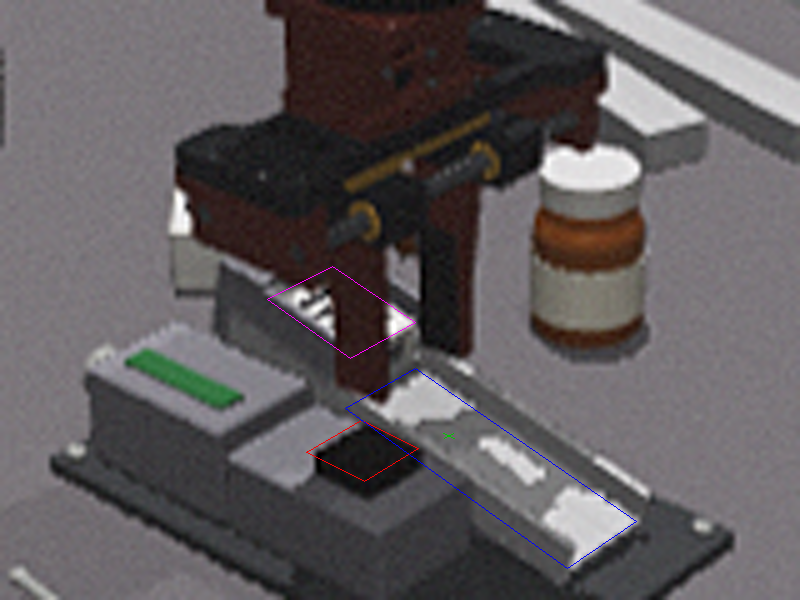

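View pics/t1.png

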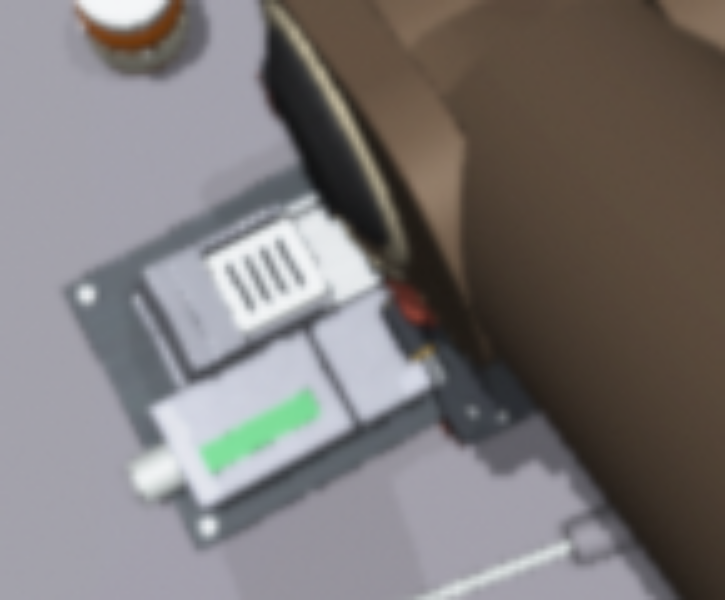

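```bash
cat >> h.py <<'E'
def tips(c,tcp,yaw,gap,name,box,th=.0135,tipz=None):
    x0,y0,x1,y1=box
    g=cv2.resize(c["pixels"][y0:y1,x0:x1],None,fx=5,fy=5,interpolation=cv2.INTER_CUBIC)
    a=np.array([np.cos(yaw),np.sin(yaw),0]);b=np.array([-np.sin(yaw),np.cos(yaw),0])
    z=tcp[2]-.017 if tipz is None else tipz
    for s in(1,-1):
        for dz in (0,.02):
            m=np.array([tcp[0],tcp[1],z+dz])+s*a*(gap+th)/2
            q=np.array([proj(c,m+u*a*th/2+v*b*.010) for u,v in((1,1),(1,-1),(-1,-1),(-1,1))])
            q=(q-[x0,y0]+.5)*5-.5
            cv2.polylines(g,[q.round().astype(int)],True,(0,255,255),1)
    cv2.imwrite(name,g)
E
python3 - <<'E'
from h import *
c=pickle.load(open("s1.pkl","rb"))
tips(c,(.5407,.0273,.099),.493,.0388,"pics/s1t.png",(235,150,395,270))
E
```

```text
(no output)
```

View pics/s1t.png

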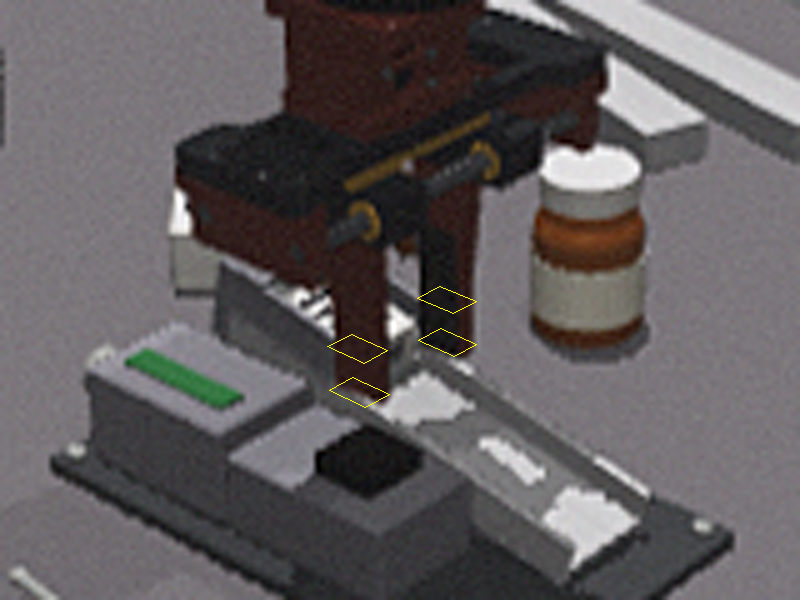

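Call:
carry_out(deltas=[{"grip": 3.85,"x": 0.1,"y": 0.2,"z": -1,"rx": 0,"ry": 0,"rz": 0.004},{"grip": 3.85,"x": 0,"y": 0,"z": -1,"rx": 0,"ry": 0,"rz": 0},{"grip": 3.85,"x": 0,"y": 0,"z": -0.5,"rx": 0,"ry": 0,"rz": 0},{"grip": 3.85,"x": 0,"y": 0,"z": 0,"rx": 0,"ry": 0,"rz": 0},{"grip": 3.85,"x": 0,"y": 0,"z": 0,"rx": 0,"ry": 0,"rz": 0}])

```text
time_s: 3.32
tcp_pos: [0.5425, 0.0302, 0.0748]
orientation: [-3.142, -0.0, 0.498]
ft_force: [-1.1, -0.3, -0.2]
grip_width: 0.0385
```

```bash
python3 - <<'E'
from h import *
from plant import env, imaging
c=imaging.camera("side");pickle.dump(c,open("s2.pkl","wb"))
s=env.observe();print(s["tcp_pos"],s["orientation"],s["grip_width"],s["ft_force"])
tips(c,s["tcp_pos"],s["orientation"][2],s["grip_width"],"pics/s2.png",(235,150,395,270))
E
```

```text
[0.542635   0.03017953 0.07487288] [ 3.14142677e+00 -3.40649595e-04  4.98033400e-01] 0.03834516435161598 [ 0.88140833 -0.1754679   0.00113225]
```

View pics/s2.png

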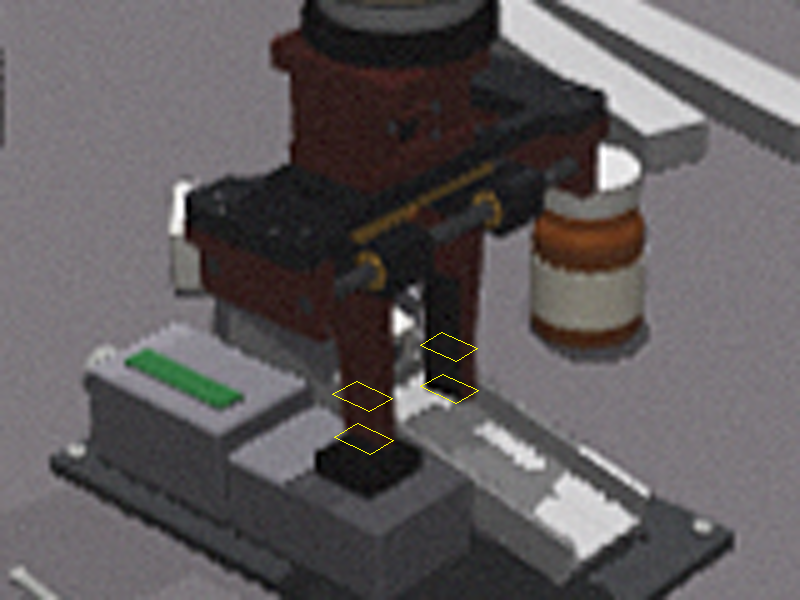

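Call:
carry_out(deltas=[{"grip": 3.85,"x": 0,"y": 0,"z": -0.4,"rx": 0,"ry": 0,"rz": 0},{"grip": 3.85,"x": 0,"y": 0,"z": -0.3,"rx": 0,"ry": 0,"rz": 0},{"grip": 3.85,"x": 0,"y": 0,"z": 0,"rx": 0,"ry": 0,"rz": 0}])

```text
time_s: 3.75
tcp_pos: [0.5427, 0.0301, 0.0676]
orientation: [3.141, -0.0, 0.498]
ft_force: [0.0, 0.6, 0.5]
grip_width: 0.0384
```

Call:
carry_out(deltas=[{"grip": 3.85,"x": 0,"y": 0,"z": -0.2,"rx": 0,"ry": 0,"rz": 0},{"grip": 3.85,"x": 0,"y": 0,"z": 0,"rx": 0,"ry": 0,"rz": 0},{"grip": 3.85,"x": 0,"y": 0,"z": 0,"rx": 0,"ry": 0,"rz": 0}])

```text
time_s: 4.12
tcp_pos: [0.5427, 0.0302, 0.0658]
orientation: [3.141, -0.001, 0.498]
ft_force: [0.9, 0.1, 2.0]
grip_width: 0.0385
```

```bash
python3 - <<'E'
from h import *
from plant import env, imaging
c=imaging.camera("side")
s=env.observe();print(s["tcp_pos"],s["orientation"],s["grip_width"],s["ft_force"],s["ft_torque"])
cv2.imwrite("pics/s3.png",cv2.resize(c["pixels"][150:270,235:395],None,fx=5,fy=5,interpolation=cv2.INTER_CUBIC))
E
```

```text
[0.54268773 0.03013875 0.06576899] [ 3.14143974e+00 -4.74718335e-04  4.97987149e-01] 0.03833199803672293 [1.1509722  0.06633409 2.56910881] [-0.05802938 -0.36929041 -0.0075668 ]
```

View pics/s3.png

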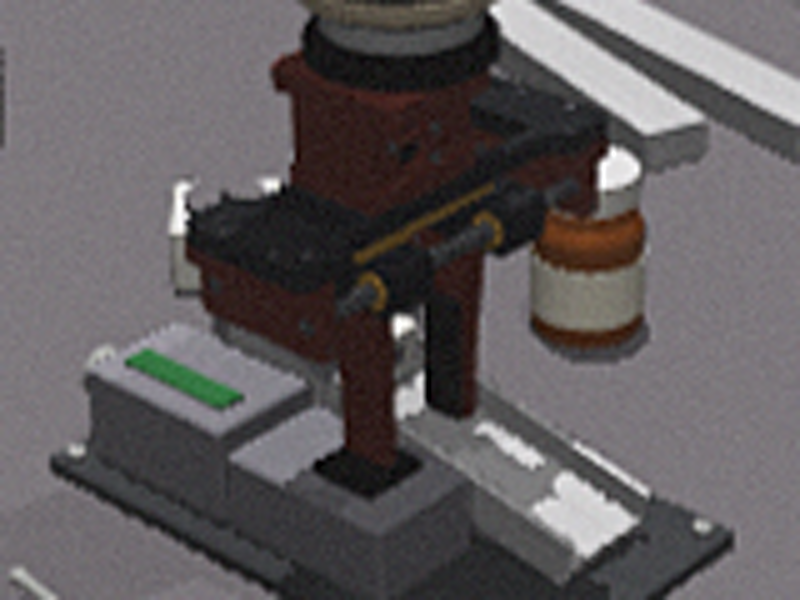

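The key finger stands on the cap (tip at about (370,460) in the crop) with about 2 N. The other finger stands in the chute at about (450,410). The cartridge is still in the bay, so I'll press on.

Call:
carry_out(deltas=[{"grip": 3.85,"x": 0,"y": 0,"z": -0.25,"rx": 0,"ry": 0,"rz": 0},{"grip": 3.85,"x": 0,"y": 0,"z": -0.25,"rx": 0,"ry": 0,"rz": 0},{"grip": 3.85,"x": 0,"y": 0,"z": -0.1,"rx": 0,"ry": 0,"rz": 0},{"grip": 3.85,"x": 0,"y": 0,"z": 0,"rx": 0,"ry": 0,"rz": 0}])

```text
time_s: 4.68
tcp_pos: [0.5428, 0.0302, 0.061]
orientation: [3.14, -0.0, 0.498]
ft_force: [-3.4, -0.9, 19.3]
grip_width: 0.0388
```

```bash
python3 - <<'E'
from h import *
from plant import env, imaging
c=imaging.camera("side")
s=env.observe();print(s["tcp_pos"],s["orientation"],s["grip_width"],s["ft_force"],s["ft_torque"])
cv2.imwrite("pics/s4.png",cv2.resize(c["pixels"][150:270,235:395],None,fx=5,fy=5,interpolation=cv2.INTER_CUBIC))
c=imaging.camera("top");cv2.imwrite("pics/t4.png",cv2.resize(c["pixels"][155:275,255:400],None,fx=5,fy=5))
E
```

```text
[0.54281131 0.03017982 0.06101477] [ 3.14034802e+00 -3.88276590e-04  4.97984352e-01] 0.03850623567574749 [-2.66018374 -1.09831204 20.43610611] [-4.13963342e-01  9.67860799e-01 -6.71615110e-04]
```

View pics/s4.png

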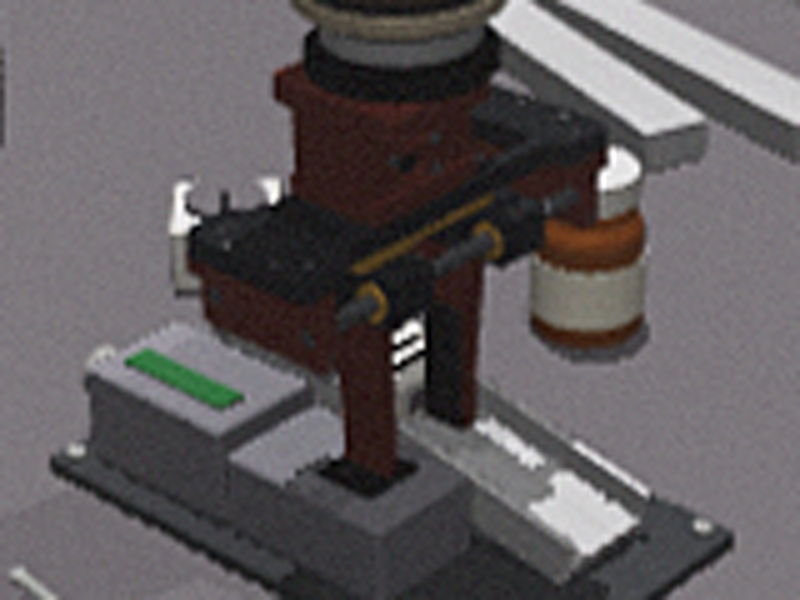

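View pics/t4.png

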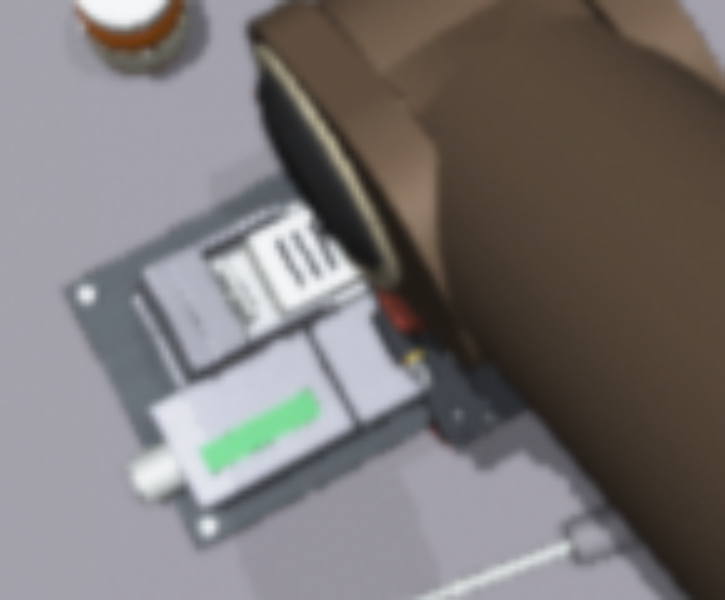

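Call:
carry_out(deltas=[{"grip": 3.85,"x": 0,"y": 0,"z": 0,"rx": 0,"ry": 0,"rz": 0},{"grip": 3.85,"x": 0,"y": 0,"z": 0,"rx": 0,"ry": 0,"rz": 0},{"grip": 3.85,"x": 0,"y": 0,"z": 0,"rx": 0,"ry": 0,"rz": 0},{"grip": 3.85,"x": 0,"y": 0,"z": 0,"rx": 0,"ry": 0,"rz": 0}])

```text
time_s: 5.28
tcp_pos: [0.5428, 0.0302, 0.061]
orientation: [3.14, -0.0, 0.498]
ft_force: [-2.9, -1.0, 19.3]
grip_width: 0.0383
```

```bash
python3 - <<'E'
from h import *
from plant import env, imaging
s=env.observe();print(s["tcp_pos"],s["orientation"],s["grip_width"],s["ft_force"],s["ft_torque"])
c=imaging.camera("top");cs=imaging.camera("side")
pickle.dump((c,cs),open("c5.pkl","wb"))
# rim of cartridge top predicted, for slide s along the slope
def ov(c,name,box,ss):
    x0,y0,x1,y1=box
    g=cv2.resize(c["pixels"][y0:y1,x0:x1],None,fx=5,fy=5,interpolation=cv2.INTER_CUBIC)
    yaw=np.radians(118.5);ex=np.array([np.cos(yaw),np.sin(yaw),0]);ey=np.array([-np.sin(yaw),np.cos(yaw),0])
    o=np.array([.519,.017,0])-.052*ey;a=np.radians(12)
    for sl,col in ss:
        P=[]
        for u,v in((-25,-20),(-25,20),(25,20),(25,-20)):
            u-=sl; x=64+u*np.cos(a)-12*np.sin(a);z=61+u*np.sin(a)+12*np.cos(a)
            P.append(proj(c,o+x*ex/1e3+v*ey/1e3+[0,0,z/1e3]))
        q=(np.array(P)-[x0,y0]+.5)*5-.5
        cv2.polylines(g,[q.round().astype(int)],True,col,1)
    cv2.imwrite(name,g)
ss=[(20,(0,0,255)),(27,(255,0,255))]
ov(c,"pics/t5.png",(255,155,400,275),ss);ov(cs,"pics/s5.png",(235,150,395,270),ss)
E
```

```text
[0.54283926 0.03021706 0.06101328] [ 3.14037600e+00 -4.75479223e-04  4.97979318e-01] 0.03831831500539048 [-2.91626448 -1.03879794 19.29490093] [-0.47012843  0.90996503 -0.04891693]
```

View pics/t5.png

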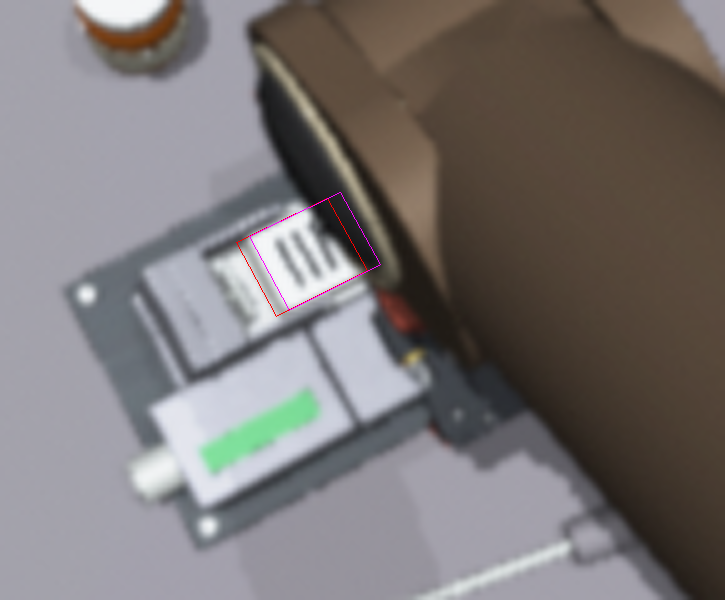

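View pics/s5.png

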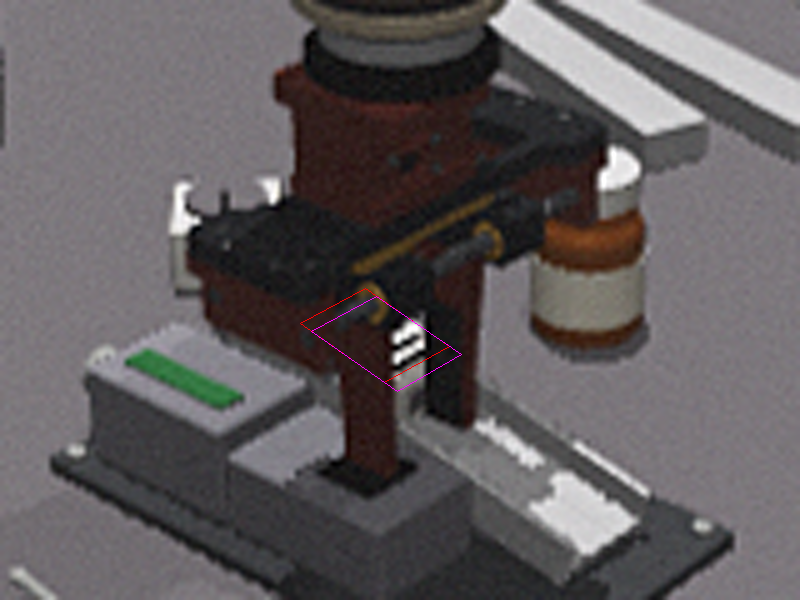

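The cartridge's rear edge matches the 27 mm slide line, which is contact with the finger, and it hasn't moved since the last picture. The key is level with its housing and the force is well above the spring's 5.2 N, so it is on its stop. I'll hand the job in.

```bash
python3 - <<'E'
from plant import order
print(order.close_job())
E
```

```text
the job is handed in; nothing more can be done
None
```

I pressed the release key fully down with one fingertip while the other finger stood in the chute, and the cartridge slid out and stopped against that finger. I handed the job in at about 5.4 s with the arm still holding.

- **Key:** the fingertip was 44 mm above the bench, which is the height of the key fully down. The vertical force was about 19 N against the spring's 5.2 N, so the key is on its stop.
- **Cartridge:** it had slid about 27 mm, as expected for contact with the finger. It looked the same in pictures about 0.6 s apart, so it is at rest. The gripper hides most of the contact in both views, so I took contact from the cartridge's rear edge in the top view and did not see it directly.
- **Surroundings:** nothing around the sampler looked moved where the last pictures showed it. I did not check the cup, and the arm hides part of the screwdriver.
- **Disagreements:** my drawn outlines sat 1–2 mm off in the side view, by about the same amount for the key and the finger, which is within the camera calibration. The first move call was refused because its rows left out some values, so nothing moved. I sent it again with full rows.

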